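# Zero a control spindle and press its D-bore knob on

## Task

Zero the grey control unit and fit its loose knob: first turn the black collar until its white mark faces the yellow sensor block on the unit. Then take the red-and-black knob, turn it so that the flat in its bore (on the side of its white pointer) matches the flat of the steel shaft (on the side of the collar's mark), push it fully home onto the shaft and press on against the spring until the spindle is right down, with the mark still facing the sensor. Finish while you are still holding the knob pressed down, do not let go, and leave the other things on the table where they are.

Things in the scene. Friction and masses are not known exactly. Their poses are not given: they have to be found in the camera images.
- control_base: grey control unit fixed on the table, a box 146 x 100 x 40 mm with its top at 40 mm. Origin: on the table plane right under the vertical spindle axis; the box reaches from 46 mm behind (-x) to 100 mm ahead (+x) of the axis and 50 mm to either side. Its x axis points from the spindle to the yellow sensor block (24 x 36 mm, 30 mm tall, on the box top, its near face 68 mm from the spindle axis), z up
- sensor_eye (a point): amber eye of the sensor block, 64.5 mm from the spindle axis along the unit's +x, 56 mm above the table
- spindle (a joint): angle of the collar and shaft about the vertical axis, rad, counterclockwise from above positive; 0 when the white mark points straight at the sensor eye. Turns by hand against friction of about 0.06 N m and stays where it is left; stops at -2.0 and +2.0
- plunger (a joint): how far the whole spindle (collar, shaft and a knob on it) is pressed down against its spring, m; 0 up, 0.006 at the bottom stop; starts to move at about 3 N and is fully down at about 10 N
- collar_mark (a point): middle of the white mark (8 mm wide) on the side of the black collar; the mark also runs over the collar's top. The collar is a cylinder of 50 mm diameter, 16 mm tall, its underside 8 mm above the box top on a 30 mm boss, its top 64 mm above the table (spindle up)
- seat (a point): centre of the collar's top face, 64 mm above the table (spindle up), turning with it: x towards the mark and the shaft's flat, z up. The upright steel D-shaft rises 22 mm from here: 16 mm diameter, flat 2.5 mm from the axis on the +x side, top edge chamfered 1.5 mm. The knob is home when its underside lies on this face
- knob: loose knob standing upright on the table, 54 mm tall, about 60 g. Origin: centre of its underside, x towards the white pointer, z up. A black round skirt of 44 mm diameter, 24 mm high (tapering above to 30 mm), carries a red bar grip, 42 mm long along x, 16 mm thick along y, from 30 to 54 mm height, with a white line at its +x end
- knob_bore (a point): mouth of the knob's bore, at the centre of its underside, axes as the knob's. The bore is open below, 24 mm deep, 18 mm diameter, with its flat 3.5 mm from the axis on the +x (white pointer) side: 1 mm clearance to the shaft all round; it enters within about 0.13 rad of the matching angle
- wax_tin: bystander: flat round blue tin, 70 mm diameter, 34 mm tall; origin centre of underside
- collet_nut: bystander: dark grey nut, 35 mm diameter, 18 mm tall; origin centre of underside
- gauge_block: bystander: steel block 30 x 50 x 20 mm; origin centre of underside
- tape_measure: bystander: yellow tape measure 72 x 86 x 34 mm; origin centre of underside
Not all that is in view belongs to the job. What is shaped like the knob but orange is not meant.

How it is judged:
By the outcome, as a careful person would: the job done as asked, in the order asked, and still so for the second after the job is handed in, while the arm keeps its last pose, push and grip.
It also fails if it takes over 54 s, if anything falls off the work surface, if the arm or the gripper's body presses on something with over 40 N, if the wrist force passes 120 N, or if a joint passes its speed limit or range.

## Robot

A 6-joint arm with a two-finger parallel gripper is mounted at the origin on a cart in front of the work surface, level with it; the furniture and walls round the work are solid. World frame = base frame: x ahead of the robot, y to its left, z up, the work surface at z = 0. Lengths are in mm, angles in rad, forces in N, time in s.
With the tool pointing down it reaches from about 300 to 750 mm from the base axis. Payload 8.5 kg.
Tool frame: the origin (TCP) lies on the front face of the gripper's body, between the roots of the fingers; the fingertips stand 73 mm ahead of it and the grasp point (between the pads) lies 54 mm ahead of it; z points along the fingers, y is the direction in which the jaws open and shut (so a half turn about z gives the same grasp; the last joint's range is limited). The gripper opens to 85 mm and grips with 20 to 120 N. Pads are 22 mm wide; open, the fingers measure 114 mm over their backs; the gripper's body (76 mm by 85 mm) begins 54 mm behind the grasp point. The pads swing forward as they close: fully open they stand 13 mm farther back than shut.
Start: joints at [-1.472, 0.381, 1.297, -0, 1.464, -0.215], TCP at [169.766, -523.126, 303.922] pointing down, gripper open.
Joint ranges: [-3.11, 3.11], [-0.89, 2.33], [0.22, 2.48], [-1.42, 4.56], [0.17, 2.85], [-2.88, 2.88]. Speed limits (rad/s): [2.39, 2.39, 3.14, 3.14, 3.14, 3.14].

## Interface

Orientations are given as a unit quaternion [w, x, y, z].
In Python, from plant import arm gives the robot as it stands.
- The arm moves only by the tool step_arm, never from a script. Its argument "series" is a list that holds one entry, the list of rows, each a list of 7 numbers: the gripper command: -1 is shut, 1 is fully open, values between are in proportion, then the shift along the tool's x, y, z each as a share of 0.1 m, from -1 to 1, then the turn, a rotation vector about the tool's x, y, z each as a share of 120 degrees, from -1 to 1. A call has 1 to 10 rows; each row shifts and turns the commanded pose from where the row before left it, along the tool's axes as they then stand; what a row does not reach is not made up. A row lasts 1/12 s, in which the tool goes at most 41.7 mm and 7.16 degrees, less where a joint would pass 70% of its speed; a pose out of reach is approached as far as the arm can. A call with a number of a shift or a turn outside -1 to 1 is refused whole. A call with a gripper value outside its range is refused whole. The fingers move at their own pace and stop on an object; "grip_force" is the grip in N (left out, the last holds). Time passes only in rows, so rows that do not move let the fingers close. It gives the time, the measured TCP pose, the force and the opening at its end, in the units of the state.
- arm.get_state(): the state, without advancing time (a new reading comes with each control period).
- arm.read_camera(name): name is "scene" or "top"; returns (picture, depth): 420x560x3 uint8, red, green, blue; 420x560 float32, mm along the optical axis (not along the pixel's ray), 0 where there is no reading.
- arm.camera_params(name): a dict with "fx", "fy", "cx", "cy" (pixels), "R" (3x3) and "t" (3): a world point X has camera coordinates R X + t. Camera axes: x right, y down, z forward; pixel columns grow to the right and rows downward; lengths in mm; the calibration is good to about 2 mm. A picture is of the moment at which its call begins. camera_params takes no time and is no camera call.
- arm.close_job(): hands the job in, once; it reports no verdict.
The state is a dict: "t": time; "joints": joint angles; "joint_velocities": joint speeds; "joint_efforts": joint torques, N m; "tcp_pos": TCP position; "orientation": TCP orientation; "ft_force": force on the tool from outside, world axes, zero at the start; "wrist_torque": the same for the moment, N m; "width": finger opening in mm.
Only numpy, scipy, OpenCV 4.12 (cv2) and the standard library are available. Lean on these libraries where they do the work, as an engineer would, in place of code of your own. Each camera call takes 0.05 s, during which the arm holds its last target.

## Working session

There is one attempt and no reset: what is moved stays moved. The work goes in short steps, Python scripts to look and compute and a tool call to move; the robot and the scene stay as the last step left them, time stands still between calls to the robot, and variables do not carry over. Pictures are saved under pics/ and viewed, and the job is handed in when it is done.

Besides the shell and the picture viewer there is one more tool, called by a JSON object that holds its "api" and its "payload", one argument or row to a line. step_arm: Moves the arm, as the interface text tells. Its arguments: {"type":"object","properties":{"series":{"type":"array","items":{"type":"array","items":{"type":"array","items":{"type":"number","minimum":-1,"maximum":1}}}},"grip_force":{"type":"number"}},"required":["series"]}

```bash
ls; mkdir -p pics; python3 - <<'E'
from plant import arm
import cv2,numpy as np
print(arm.get_state())
for n in("scene","top"):
    p,d=arm.read_camera(n); cv2.imwrite(f"pics/{n}0.png",p[:,:,::-1]); np.savez(f"pics/{n}0.npz",p=p,d=d); print(n,arm.camera_params(n))
E
```

```text
pics
{'t': 0.0, 'joints': array([-1.47226909e+00,  3.81183053e-01,  1.29829281e+00, -9.52200617e-06,
        1.46358484e+00, -2.15265136e-01]), 'joint_velocities': array([ 0.00155286,  0.00039931, -0.00026387,  0.00021527, -0.00014347,
       -0.00210059]), 'joint_efforts': array([ 1.41780263e-03, -4.48458695e+01, -2.31271845e+01, -1.04697235e-04,
        4.75570632e-03,  5.45100306e-06]), 'tcp_pos': array([ 169.76162722, -522.93534976,  303.30784193]), 'orientation': array([-7.33050424e-04,  9.87716675e-01,  1.56253739e-01,  3.80946745e-05]), 'ft_force': array([ 0.58058558,  1.31383143, -0.06230122]), 'wrist_torque': array([-0.02034797,  0.01416208, -0.0016809 ]), 'width': 84.93439694092237}
scene {'fx': 486.42576035634573, 'fy': 486.42576035634573, 'cx': 290.6477117321944, 'cy': 203.36652429772573, 'R': array([[ 0.97147537,  0.23712915,  0.00231905],
       [ 0.11393866, -0.45816498, -0.88153436],
       [-0.20797499,  0.85665315, -0.47211417]]), 't': array([-546.93440026,    1.55351339, 1473.80743052])}
top {'fx': 388.0279417063975, 'fy': 388.0279417063975, 'cx': 279.0013558355506, 'cy': 207.5182131354236, 'R': array([[-0.00118381, -0.99993242, -0.01156503],
       [-0.98668847,  0.00304865, -0.16259327],
       [ 0.16261754,  0.0112186 , -0.9866254 ]]), 't': array([  15.45887326,  568.92379139, 1201.8589702 ])}
```

View pics/scene0.png

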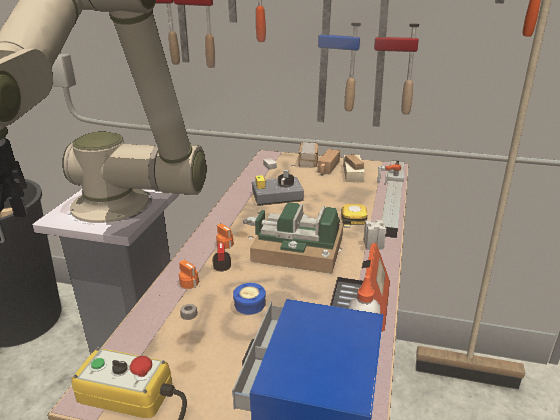

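View pics/top0.png

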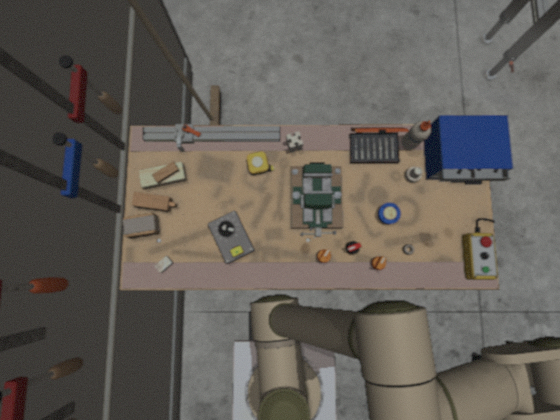

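The scene view shows the red/black knob at about (222,255) and the control unit at (278,188). In the top view they are at (353,247) and (231,236). I'll zoom in next.

```bash
python3 - <<'E'
import cv2,numpy as np
t=np.load("pics/top0.npz")['p'][:,:,::-1];s=np.load("pics/scene0.npz")['p'][:,:,::-1]
f=lambda im,x,y,w,h,W,H:cv2.resize(im[y:y+h,x:x+w],(W,H),interpolation=cv2.INTER_CUBIC)
a=f(t,200,205,70,60,400,343);b=f(t,310,225,70,60,400,343);c=f(s,245,160,65,45,400,277);d=f(s,205,220,60,55,302,277)
im=np.zeros((620-20,800,3),np.uint8);im[:300,:400]=a[20:320];im[:300,400:]=b[:300];im[300:577,:400]=c;im[300:577,400:702]=d
cv2.imwrite("pics/z0.png",im)
E
```

```text
(no output)
```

View pics/z0.png

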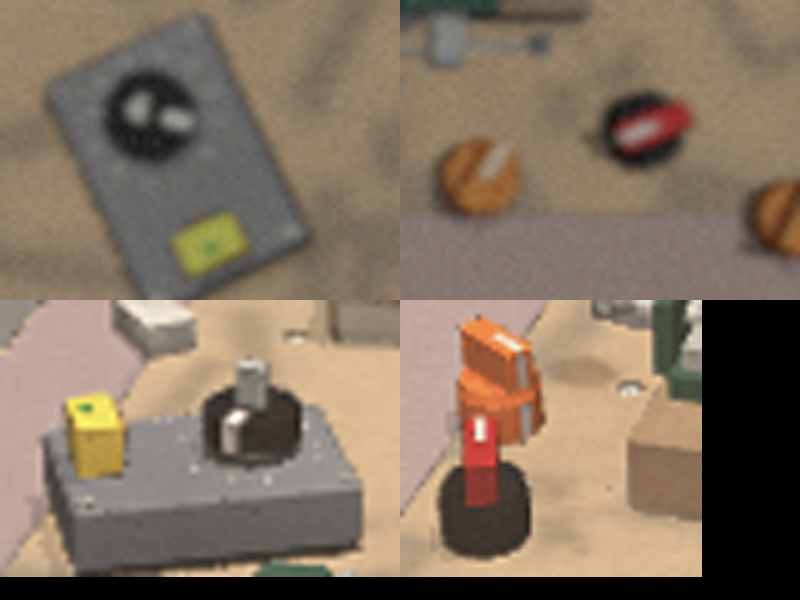

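```bash
cat > h.py <<'E'
import cv2,numpy as np
from plant import arm
def avg(n,k=6):
    return np.mean([arm.read_camera(n)[0].astype(np.float32) for _ in range(k)],0)
def ray(n,px,z):
    c=arm.camera_params(n);px=np.atleast_2d(np.asarray(px,float))
    d=np.c_[(px[:,0]-c['cx'])/c['fx'],(px[:,1]-c['cy'])/c['fy'],np.ones(len(px))]@c['R']
    o=-c['R'].T@c['t']; s=(z-o[2])/d[:,2]; return o+d*s[:,None]
def proj(n,X):
    c=arm.camera_params(n);q=np.atleast_2d(X)@c['R'].T+c['t'];return np.c_[c['fx']*q[:,0]/q[:,2]+c['cx'],c['fy']*q[:,1]/q[:,2]+c['cy']]
def up(im,x,y,w,h,S=8):
    c=im[y:y+h,x:x+w].astype(np.float32)
    return np.clip(cv2.resize(c,None,fx=S,fy=S,interpolation=cv2.INTER_CUBIC),0,255).astype(np.uint8)
def pix(p,x,y,S=8): return (np.asarray(p,float)+.5)/S-.5+[x,y]
def big(m,lo=1):
    cs,_=cv2.findContours(m.astype(np.uint8),cv2.RETR_EXTERNAL,cv2.CHAIN_APPROX_NONE)
    return sorted([c for c in cs if cv2.contourArea(c)>lo],key=cv2.contourArea,reverse=True)
def cen(c):
    M=cv2.moments(c);return np.array([M['m10']/M['m00'],M['m01']/M['m00']])
E
python3 - <<'E'
from h import *
t=avg("top");s=avg("scene");np.savez("pics/avg0.npz",t=t,s=s)
print(arm.get_state()['t'])
def hs(u): return cv2.cvtColor(u,cv2.COLOR_RGB2HSV)
out=[]
# top
x,y,w,h=200,205,70,60;u=up(t,x,y,w,h);H=hs(u)
yel=(H[...,0]>22)&(H[...,0]<38)&(H[...,1]>140)
grey=(H[...,1]<60)|yel|(H[...,2]<60)
c=big(yel)[0];print("yel top",ray("top",pix(cen(c),x,y),70))
g=big(cv2.morphologyEx(grey.astype(np.uint8),cv2.MORPH_OPEN,np.ones((25,25))))[0]
P=ray("top",pix(g[:,0],x,y),40)
r=cv2.minAreaRect(P[:,:2].astype(np.float32));print("box",r)
v=cv2.drawContours(u.copy(),[g],-1,(255,0,0),1);cv2.drawContours(v,[c],-1,(0,0,255),1);
blk=(H[...,2]<75);
k=cv2.morphologyEx(blk.astype(np.uint8),cv2.MORPH_CLOSE,np.ones((41,41)));k=big(k)[0];cv2.drawContours(v,[k],-1,(0,255,0),1)
print("collar",[ (len(big(blk)),)], [ray("top",pix(cv2.minEnclosingCircle(k)[0],x,y),z) for z in(50,64)],cv2.minEnclosingCircle(k),cen(k))
cv2.imwrite("pics/u1.png",v[:,:,::-1])
x,y,w,h=330,225,45,45;u=up(t,x,y,w,h,12);H=hs(u)
red=((H[...,0]<8)|(H[...,0]>170))&(H[...,1]>130)&(H[...,2]>90)
v=cv2.drawContours(u.copy(),big(red)[:1],-1,(0,0,255),1)
cv2.imwrite("pics/u2.png",v[:,:,::-1])
E
```

```text
0.7
yel top [[417.48071604 154.7972421   70.        ]]
box ((474.28125, 155.42698669433594), (221.5795135498047, 172.48797607421875), 89.92045593261719)
collar [(6,)] [array([[500.84100218, 183.45911143,  50.        ]]), array([[499.30346163, 181.37108983,  64.        ]])] ((210.67752075195312, 192.36297607421875), 67.24610900878906) [209.4503693  192.03932449]
```

View pics/u1.png

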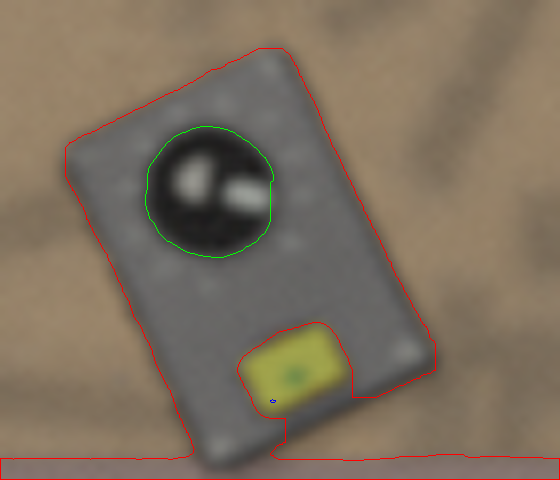

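View pics/u2.png

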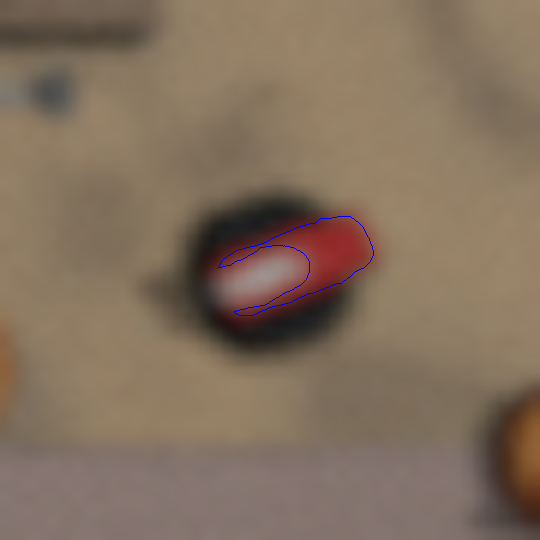

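```bash
cat > m1.py <<'E'
from h import *
D=np.load("pics/avg0.npz");t,s=D['t'],D['s']
hs=lambda u: cv2.cvtColor(u,cv2.COLOR_RGB2HSV)
x,y,w,h=200,205,70,58;u=up(t,x,y,w,h);H=hs(u);v=u.copy()
yel=(H[...,0]>20)&(H[...,0]<45)&(H[...,1]>105)
yel=cv2.morphologyEx(yel.astype(np.uint8),cv2.MORPH_CLOSE,np.ones((15,15)))
yel[:300]=0
c=big(yel)[0];Y=ray("top",pix(cen(c),x,y),70)[0];print("yel",Y,cv2.minAreaRect(ray("top",pix(c[:,0],x,y),70)[:,:2].astype(np.float32)))
cv2.drawContours(v,[c],-1,(0,0,255),1)
m=((H[...,1]<60)|(H[...,2]<60)).astype(np.uint8)
# long edges: pick left and right boundary per row between rows 190..330
L=[];R=[]
for r in range(170,400,3):
    xs=np.where(m[r])[0]; L.append((xs[0],r)); 
for r in range(100,330,3):
    xs=np.where(m[r])[0]; R.append((xs[-1],r))
T=[]
for cc in range(100,250,3):
    T.append((cc,np.where(m[:,cc])[0][0]))
for nm,E,z in(("L",L,40),("R",R,0),("T",T,40)):
    P=ray("top",pix(E,x,y),z)[:,:2]
    q=cv2.fitLine(P.astype(np.float32),cv2.DIST_HUBER,0,.01,.01).ravel();print(nm,q,np.degrees(np.arctan2(q[1],q[0])))
    for e in E: cv2.circle(v,tuple(map(int,e)),1,(255,0,0),-1)
# bright bits in collar
roi=np.zeros(m.shape,np.uint8);cv2.circle(roi,(210,192),52,1,-1)
br=((H[...,2]>95)&(roi>0))
for b in big(br,100):
    print("bright",cen(b),cv2.contourArea(b));cv2.drawContours(v,[b],-1,(0,255,0),1)
cv2.imwrite("pics/u3.png",v[:,:,::-1])
# scene
x,y,w,h=245,160,65,45;u=up(s,x,y,w,h,12);cv2.imwrite("pics/u4.png",u[:,:,::-1])
E
python3 m1.py
```

```text
yel [429.67371277 146.53465035  70.        ] ((430.1534423828125, 146.79917907714844), (25.962459564208984, 36.12240982055664), 26.574417114257812)
L [8.9239204e-01 4.5126092e-01 4.6515866e+02 2.2085699e+02] 26.824614
R [8.93113375e-01 4.49831575e-01 4.97803741e+02 1.26339424e+02] 26.73288
T [ 4.534548e-01 -8.912793e-01  5.400452e+02  2.073116e+02] -63.03444
bright [193.6412128  179.41942729] 890.5
bright [244.68527223 194.69408539] 851.0
```

View pics/u3.png

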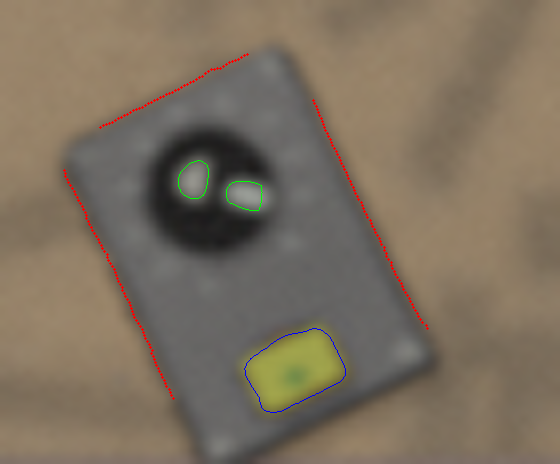

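View pics/u4.png

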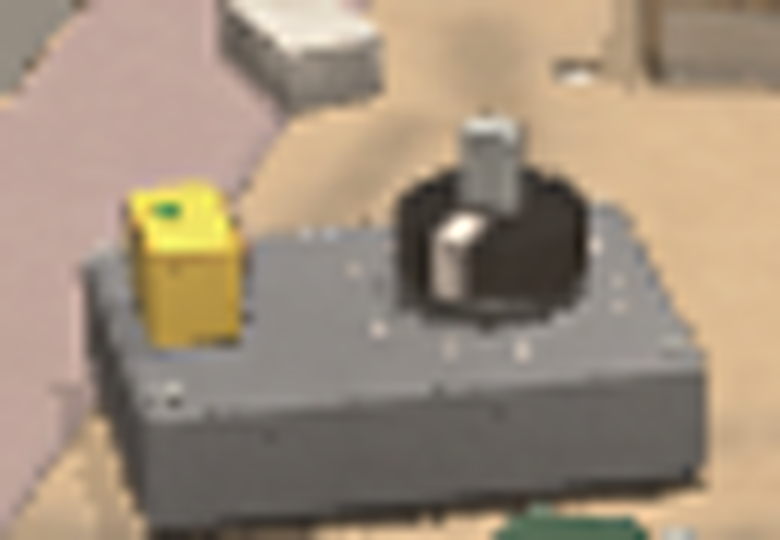

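```bash
cat > m2.py <<'E'
from h import *
D=np.load("pics/avg0.npz");t,s=D['t'],D['s']
A=np.array([501,182.8]);hs=lambda u: cv2.cvtColor(u,cv2.COLOR_RGB2HSV)
M=ray("top",pix([244.7,194.7],200,205),64)[0];d=M[:2]-A;print("mark",M,np.hypot(*d),np.degrees(np.arctan2(d[1],d[0])))
for q,z in (([460,226],64),([450,265],56),([453,272],56)):
    M=ray("scene",pix(q,245,160,12),z)[0];d=M[:2]-A;print("mark scene",M,np.hypot(*d),np.degrees(np.arctan2(d[1],d[0])))
print("proj seat",(proj("scene",[[*A,64],[*A,86],[*A,48]])-[245,160]+.5)*12-.5,(proj("top",[[*A,64],[*A,86]])-[200,205]+.5)*8-.5)
# knob top
x,y,w,h=330,225,40,35;u=up(t,x,y,w,h,12);H=hs(u);v=u.copy()
blk=((H[...,2]<60)).astype(np.uint8)
red=(((H[...,0]<10)|(H[...,0]>165))&(H[...,1]>110)&(H[...,2]>70)).astype(np.uint8)
white=((H[...,2]>145)&(H[...,1]<100)).astype(np.uint8)
roi=np.zeros_like(blk);cv2.circle(roi,(275,275),110,1,-1)
R=cv2.morphologyEx((red|white)&roi,cv2.MORPH_CLOSE,np.ones((31,31)))
rb=big(R)[0];k=np.vstack([c[:,0] for c in big(blk&roi,200)])
cv2.drawContours(v,[rb],-1,(0,0,255),1)
P=ray("top",pix(rb[:,0],x,y,12),54)[:,:2].astype(np.float32);print("bar top",cv2.minAreaRect(P),P.mean(0))
hull=cv2.convexHull(k);cv2.drawContours(v,[hull],-1,(0,255,0),1)
cc,rr=cv2.minEnclosingCircle(k);print("skirt",cc,rr*3.1/12,[ray("top",pix(cc,x,y,12),z)[0] for z in(12,24)])
wb=big(white&roi)[0];print("white",ray("top",pix(cen(wb),x,y,12),54));cv2.drawContours(v,[wb],-1,(255,255,0),1)
cv2.imwrite("pics/u5.png",v[:,:,::-1])
x,y,w,h=205,230,40,45;u=up(s,x,y,w,h,12);cv2.imwrite("pics/u6.png",u[:,:,::-1])
E
python3 m2.py
```

```text
mark [498.34671061 167.94016401  64.        ] 15.094855751506074 -100.12372722040121
mark scene [496.78422264 170.46556903  64.        ] 13.034990072463797 -108.86988264234293
mark scene [495.84642785 163.77879017  56.        ] 19.706996964354275 -105.15966513198677
mark scene [497.62025771 159.9911164   56.        ] 23.05792334787089 -98.42856287616094
proj seat [[487.99644134 207.7666113 ]
 [487.740528   129.34223649]
 [488.18033937 264.12196704]] [[207.14500228 188.08225283]
 [198.74221031 181.80607434]]
bar top ((442.1357727050781, -222.82992553710938), (31.462913513183594, 45.299713134765625), 40.054969787597656) [ 445.39594 -222.91978]
skirt (265.7079772949219, 275.52978515625) 20.373958396911622 [array([ 442.40455822, -221.13569331,   12.        ]), array([ 441.67990522, -219.03811658,   24.        ])]
white [[ 440.12704548 -214.06524022   54.        ]]
```

View pics/u5.png

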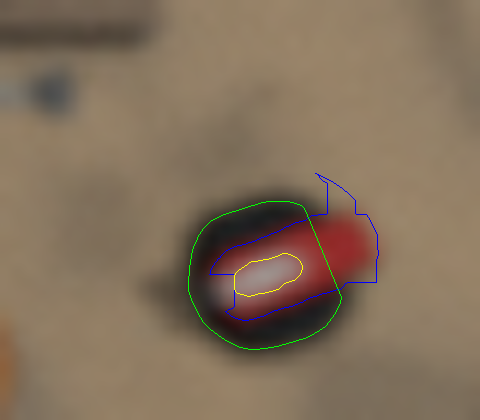

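View pics/u6.png

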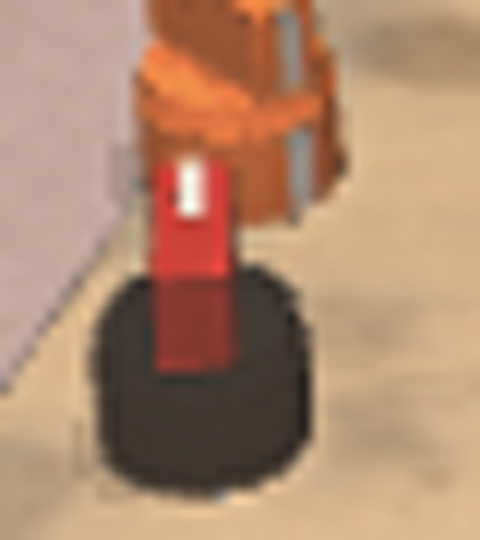

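```bash
cat > m3.py <<'E'
from h import *
S=lambda q,z:ray("scene",pix(q,205,230,12),z)[0].round(1)
n=S([194,274],54);n2=S([195,370],30);f=S([194,160],54);print("near",n,n2,"far",f)
print("corners",[S(q,54) for q in([153,273],[235,273],[159,157],[232,165])])
w1=S([191,160],54);w2=S([190,217],54);print("white",w1,w2)
for a,b in((n,f),(w2,w1)): print(np.degrees(np.arctan2(*(b-a)[[1,0]])),np.linalg.norm(b-a),(a+b)/2)
print("skirt L/R at z12",S([95,390],12),S([310,390],12))
T=lambda q,z:ray("top",pix(q,330,225,12),z)[0].round(1)
for a,b in(([340,210],[230,255]),([375,280],[245,320]),([302,260],[235,286]),([375,245],[212,300])):
    a,b=T(a,54),T(b,54);print("top",np.degrees(np.arctan2(*(b-a)[[1,0]])),np.linalg.norm(b-a),(a+b)/2)
E
python3 m3.py
python3 - <<'E'
from h import *
D=np.load("pics/avg0.npz");t=D['t']
# knob black/red fine: centroid of dark+red region vs table
u=up(t,330,225,40,35,12).astype(int);
hs=cv2.cvtColor(u.astype(np.uint8),cv2.COLOR_RGB2HSV)
red=((u[...,0]-u[...,1])>55);roi=np.zeros(red.shape,np.uint8);cv2.circle(roi,(285,270),110,1,-1)
c=big(red&(roi>0))[0];r=cv2.minAreaRect(ray("top",pix(c[:,0],330,225,12),54)[:,:2].astype(np.float32));print(r)
E
```

```text
near [ 451.7 -240.7   54. ] [ 449.7 -239.5   30. ] far [ 436.8 -201.9   54. ]
corners [array([ 443.7, -242.3,   54. ]), array([ 459.4, -238.4,   54. ]), array([ 429.5, -202.5,   54. ]), array([ 445. , -201.8,   54. ])]
white [ 436.2 -202.    54. ] [ 443.6 -221.8   54. ]
111.00781896752716 41.56260338333004 [ 444.25 -221.3    54.  ]
110.49259476987037 21.13764414498458 [ 439.9 -211.9   54. ]
skirt L/R at z12 [ 422.1 -226.9   12. ] [ 464.5 -216.5   12. ]
top 111.83523225663377 31.456795768164323 [ 451.05 -219.2    54.  ]
top 106.8676706795455 35.8420144523156 [ 433.5  -225.15   54.  ]
top 110.73321156746678 18.925643978475353 [ 440.55 -214.55   54.  ]
top 108.39496573135712 45.31544990397867 [ 440.65 -221.1    54.  ]
((443.52703857421875, -222.95291137695312), (18.10273551940918, 38.836448669433594), 19.869873046875)
```

```bash
cat >> h.py <<'E'
def st():
    s=arm.get_state();w,x,y,z=s['orientation'];
    from scipy.spatial.transform import Rotation as R
    M=R.from_quat([x,y,z,w]).as_matrix()
    print("t %.2f"%s['t'],"tcp",s['tcp_pos'].round(1),"phi_y %.2f"%np.degrees(np.arctan2(M[1,1],M[0,1])),"z",M[:,2].round(4),"F",s['ft_force'].round(1),"T",s['wrist_torque'].round(2),"w %.1f"%s['width'],"j",s['joints'].round(2))
    return s,M
def go(target,phi=None):
    s,M=st();d=M.T@(np.array(target)-s['tcp_pos']);print("tool delta mm",d.round(1),"rows@40:",(np.abs(d)/40).max().round(1))
    if phi is not None:
        c=np.degrees(np.arctan2(M[1,1],M[0,1]));e=(phi-c+180)%360-180;print("turn rz share total",-e/120,"rows@7deg",abs(e)/7)
E
python3 - <<'E'
from h import *
d=np.load("pics/top0.npz")['d'];c=arm.camera_params("top")
v,u=np.mgrid[:420,:560];P=np.stack([(u-c['cx'])/c['fx']*d,(v-c['cy'])/c['fy']*d,d],-1).reshape(-1,3)
X=(P-c['t'])@c['R'];X=X[d.ravel()>0]
for y0 in range(-400,300,50):
    print(y0,[int(X[(X[:,0]>=x0)&(X[:,0]<x0+50)&(X[:,1]>=y0)&(X[:,1]<y0+50),2].max(initial=-99)) for x0 in range(300,750,50)])
go([501,182.8,303],-12)
E
```

```text
-400 [6, 7, 21, 8, 39, 38, 5, 6, 26]
-350 [7, 58, 58, 6, 40, 39, 5, 7, 23]
-300 [6, 59, 35, 7, 7, 6, 6, 8, 23]
-250 [677, 7, 60, 56, 7, 8, 5, 7, 25]
-200 [687, 7, 7, 102, 61, 86, 79, 112, 46]
-150 [681, 55, 59, 96, 95, 121, 117, 118, 94]
-100 [6, 6, 6, 86, 91, 118, 116, 117, 98]
-50 [156, 8, 9, 6, 48, 57, 65, 58, 47]
0 [162, 10, 6, 8, 5, 5, 7, 12, 22]
50 [6, 5, 40, 6, 6, 7, 7, 35, 39]
100 [6, 6, 73, 44, 44, 7, 5, 37, 40]
150 [6, 45, 73, 87, 87, 44, 7, 5, 6]
200 [9, 8, 42, 66, 64, 8, 6, 6, 5]
250 [5, 9, 7, 6, 5, 9, 7, 6, 6]
t 0.70 tcp [ 169.8 -523.1  303.9] phi_y -72.02 z [-0.  0. -1.] F [ 0.5 -0.1 -0.1] T [-0.03  0.03 -0.02] w 85.6 j [-1.47  0.38  1.3  -0.    1.46 -0.22]
tool delta mm [ 533.  -569.2    0.9] rows@40: 14.2
turn rz share total -0.5001600320407953 rows@7deg 8.574171977842203
```

{"api": "step_arm", "payload": {
  "series": [
    [[1,0.26,-0.28,0,0,0,0],[1,0.26,-0.28,0,0,0,0],[1,0.26,-0.28,0,0,0,0],[1,0.26,-0.28,0,0,0,0],[1,0.26,-0.28,0,0,0,0],[1,0.26,-0.28,0,0,0,0],[1,0.26,-0.28,0,0,0,0],[1,0.26,-0.28,0,0,0,0],[1,0.26,-0.28,0,0,0,0],[1,0.26,-0.28,0,0,0,0]]
  ]
}}

```text
t: 1.53
tcp_pos: [330.9, -174.8, 304.2]
orientation: [0.0, 0.988, 0.156, 0.0]
ft_force: [1.4, -1.1, 1.1]
width: 85.4
```

{"api": "step_arm", "payload": {
  "series": [
    [[1,0.26,-0.28,0,0,0,0],[1,0.26,-0.28,0,0,0,0],[1,0.26,-0.28,0,0,0,0],[1,0.26,-0.28,0,0,0,0],[1,0.26,-0.28,0,0,0,0],[1,0.26,-0.28,0,0,0,0],[1,0.26,-0.28,0,0,0,0],[1,0.26,-0.28,0,0,0,0],[1,0.26,-0.28,0,0,0,0],[1,0.26,-0.28,0,0,0,0]]
  ]
}}

```text
t: 2.37
tcp_pos: [491.9, 172.2, 304.0]
orientation: [0.0, 0.988, 0.156, 0.0]
ft_force: [-0.5, -0.9, 0.2]
width: 85.3
```

{"api": "step_arm", "payload": {
  "series": [
    [[1,0,0,0,0,0,-0.055],[1,0,0,0,0,0,-0.055],[1,0,0,0,0,0,-0.055],[1,0,0,0,0,0,-0.055],[1,0,0,0,0,0,-0.055],[1,0,0,0,0,0,-0.055],[1,0,0,0,0,0,-0.055],[1,0,0,0,0,0,-0.055],[1,0,0,0,0,0,-0.06],[1,0,0,0,0,0,0]]
  ]
}}

```text
t: 3.2
tcp_pos: [491.5, 170.1, 303.9]
orientation: [0.0, 0.776, 0.631, 0.0]
ft_force: [-0.3, -0.3, 0.6]
width: 85.2
```

```bash
python3 - <<'E'
from h import *
go([501,182.8,200],-12)
p,d=arm.read_camera("scene");cv2.imwrite("pics/s1.png",p[100:260,180:400,::-1].repeat(3,0).repeat(3,1))
E
```

```text
t 3.20 tcp [491.5 170.1 303.9] phi_y -11.80 z [ 0.  0. -1.] F [-0.3 -0.3  0.6] T [ 0.   -0.04  0.01] w 85.2 j [0.11 0.33 1.38 0.   1.43 0.31]
tool delta mm [ 14.4   6.7 103.9] rows@40: 2.6
turn rz share total 0.0016608797184917516 rows@7deg 0.028472223745572883
```

View pics/s1.png

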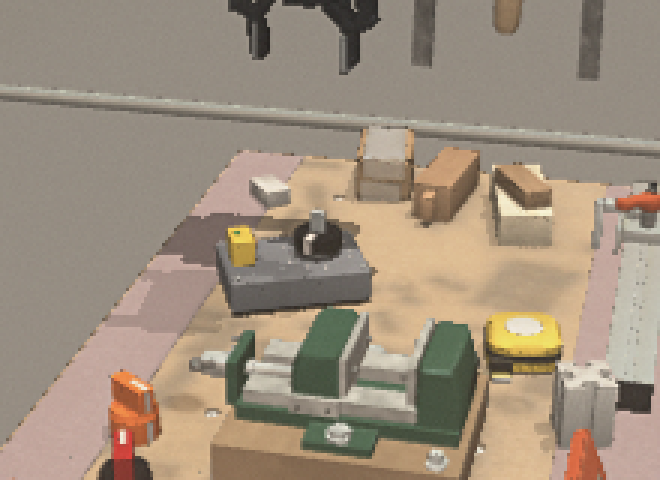

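{"api": "step_arm", "payload": {
  "series": [
    [[1,0.144,0.067,0.3,0,0,0],[1,0,0,0.4,0,0,0],[1,0,0,0.4,0,0,0],[1,0,0,0.4,0,0,0],[1,0,0,0.3,0,0,0],[1,0,0,0.07,0,0,0],[1,0,0,0,0,0,0],[1,0,0,0,0,0,0]]
  ],
  "grip_force": 20
}}

```text
t: 3.92
tcp_pos: [501.8, 182.8, 118.2]
orientation: [0.0, 0.778, 0.628, 0.001]
ft_force: [-0.2, 0.7, 0.6]
width: 85.2
```

```bash
python3 - <<'E'
from h import *
go([501,182.8,117],-12)
p,d=arm.read_camera("scene");cv2.imwrite("pics/s2.png",cv2.resize(p[120:220,230:350,::-1],(720,600)))
p,d=arm.read_camera("top");cv2.imwrite("pics/t2.png",cv2.resize(p[185:265,180:290,::-1],(770,560)))
E
```

```text
t 3.92 tcp [501.8 182.8 118.2] phi_y -12.16 z [ 1.8e-03  2.0e-04 -1.0e+00] F [-0.2  0.7  0.6] T [-0.03 -0.03  0.03] w 85.2 j [ 0.13  0.56  1.6  -0.    0.98  0.34]
tool delta mm [-0.2 -0.8  1.2] rows@40: 0.0
turn rz share total -0.0012972588443420344 rows@7deg 0.022238723045863447
```

View pics/s2.png

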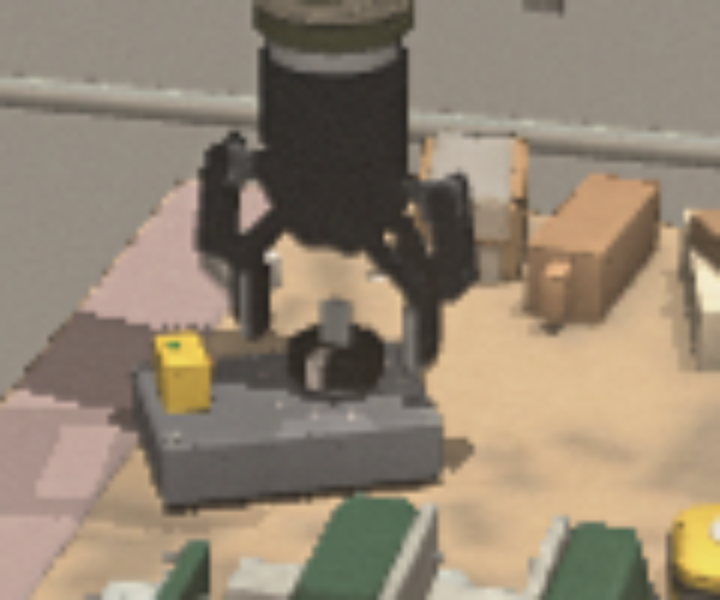

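View pics/t2.png

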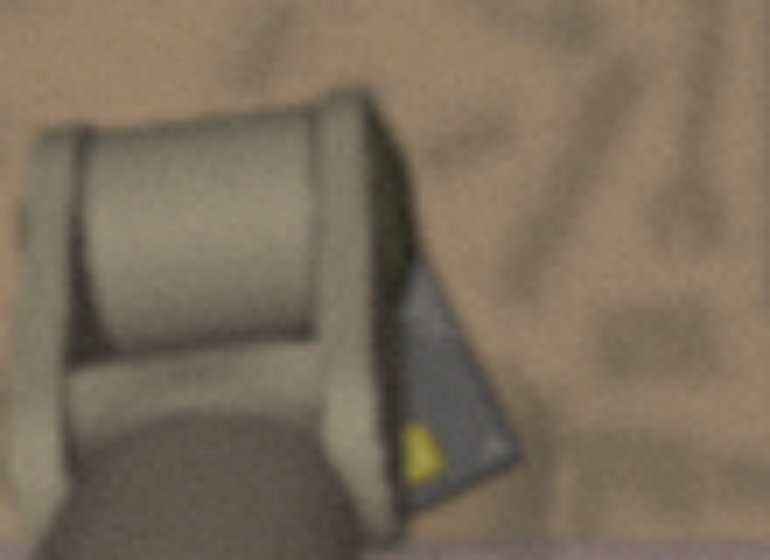

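{"api": "step_arm", "payload": {
  "series": [
    [[-1,0,-0.005,0.005,0,0,0],[-1,0,0,0,0,0,0],[-1,0,0,0,0,0,0],[-1,0,0,0,0,0,0],[-1,0,0,0,0,0,0],[-1,0,0,0,0,0,0],[-1,0,0,0,0,0,0],[-1,0,0,0,0,0,0]]
  ],
  "grip_force": 30
}}

```text
t: 4.68
tcp_pos: [502.0, 182.7, 117.5]
orientation: [0.001, 0.778, 0.629, 0.002]
ft_force: [4.7, -1.3, 4.6]
width: 48.7
```

```bash
python3 - <<'E'
from h import *
go([501,182.8,117],-63.1)
E
```

```text
t 4.68 tcp [502.  182.7 117.5] phi_y -12.08 z [ 4.4e-03  1.0e-04 -1.0e+00] F [ 4.7 -1.3  4.6] T [-0.3  -0.7  -0.09] w 48.7 j [ 0.13  0.56  1.6  -0.    0.97  0.34]
tool delta mm [-0.1 -1.   0.5] rows@40: 0.0
turn rz share total 0.4251979770273086 rows@7deg 7.289108177611005
```

{"api": "step_arm", "payload": {
  "series": [
    [[-1,0,0,0,0,0,0.04],[-1,0,0,0,0,0,0.05],[-1,0,0,0,0,0,0.05],[-1,0,0,0,0,0,0.05],[-1,0,0,0,0,0,0.05],[-1,0,0,0,0,0,0.05],[-1,0,0,0,0,0,0.05],[-1,0,0,0,0,0,0.05],[-1,0,0,0,0,0,0.03],[-1,0,0,0,0,0,0]]
  ]
}}

```text
t: 5.52
tcp_pos: [502.3, 182.5, 117.6]
orientation: [0.001, 0.972, 0.236, 0.003]
ft_force: [5.4, -2.8, 4.0]
width: 48.7
```

```bash
python3 - <<'E'
from h import *
go([501,182.8,117],-63.1)
p=avg("scene",4);np.save("pics/s3.npy",p);cv2.imwrite("pics/s3.png",up(p,245,160,65,45,12)[:,:,::-1])
E
```

```text
t 5.52 tcp [502.3 182.5 117.6] phi_y -62.68 z [ 5.2e-03 -1.0e-04 -1.0e+00] F [ 5.4 -2.8  4. ] T [-0.44 -0.93 -0.08] w 48.7 j [ 0.13  0.56  1.6  -0.    0.97  1.22]
tool delta mm [-1.  -0.8  0.5] rows@40: 0.0
turn rz share total 0.0035311894150360955 rows@7deg 0.06053467568633307
```

View pics/s3.png

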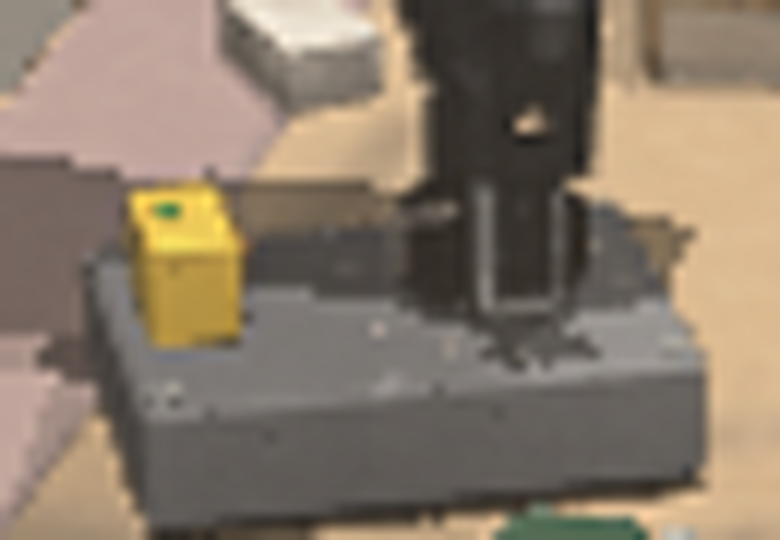

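{"api": "step_arm", "payload": {
  "series": [
    [[1,0,0,0,0,0,0],[1,0,0,0,0,0,0],[1,0,0,0,0,0,0],[1,0,0,0,0,0,0],[1,0,0,0,0,0,0],[1,0,0,-0.1,0,0,0],[1,0,0,-0.3,0,0,0],[1,0,0,-0.4,0,0,0],[1,0,0,-0.4,0,0,0],[1,0,0,-0.3,0,0,0]]
  ]
}}

```text
t: 6.55
tcp_pos: [500.5, 182.9, 270.4]
orientation: [0.0, 0.971, 0.238, 0.002]
ft_force: [-0.1, 0.3, -0.4]
width: 85.3
```

{"api": "step_arm", "payload": {
  "series": [
    [[1,0,0,0,0,0,-0.058],[1,0,0,0,0,0,-0.058],[1,0,0,0,0,0,-0.058],[1,0,0,0,0,0,-0.058],[1,0,0,0,0,0,-0.058],[1,0,0,0,0,0,-0.058],[1,0,0,0,0,0,-0.058],[1,0,0,0,0,0,-0.058],[1,0,0,0,0,0,-0.058],[1,0,0,0,0,0,-0.058]]
  ]
}}

```text
t: 7.38
tcp_pos: [500.3, 182.9, 267.1]
orientation: [0.0, 0.659, 0.752, 0.0]
ft_force: [-0.5, -0.5, 0.8]
width: 85.0
```

```bash
python3 - <<'E'
from h import *
go([443,-221.5,267],20.3)
E
```

```text
t 7.38 tcp [500.3 182.9 267.1] phi_y 7.49 z [ 2.e-04  1.e-04 -1.e+00] F [-0.5 -0.5  0.8] T [0.05 0.02 0.03] w 85.0 j [ 0.13  0.38  1.41  0.    1.35 -0.  ]
tool delta mm [-3.934e+02 -1.096e+02  1.000e-01] rows@40: 9.8
turn rz share total -0.10674187643075281 rows@7deg 1.8298607388129053
```

{"api": "step_arm", "payload": {
  "series": [
    [[1,-0.39,-0.11,0,0,0,0],[1,-0.39,-0.11,0,0,0,0],[1,-0.39,-0.11,0,0,0,0],[1,-0.39,-0.11,0,0,0,0],[1,-0.39,-0.11,0,0,0,0],[1,-0.39,-0.11,0,0,0,0],[1,-0.39,-0.11,0,0,0,0],[1,-0.39,-0.11,0,0,0,0],[1,-0.39,-0.11,0,0,0,0],[1,-0.39,-0.11,0,0,0,0]]
  ]
}}

```text
t: 8.22
tcp_pos: [439.0, -219.6, 267.3]
orientation: [0.0, 0.662, 0.75, 0.0]
ft_force: [0.2, 0.3, -0.1]
width: 85.4
```

{"api": "step_arm", "payload": {
  "series": [
    [[1,0,0,0,0,0,-0.053],[1,0,0,0,0,0,-0.054],[1,0,0,0,0,0,0]]
  ]
}}

```text
t: 8.47
tcp_pos: [439.5, -218.4, 266.9]
orientation: [0.0, 0.573, 0.82, 0.0]
ft_force: [0.3, 0.0, -1.2]
width: 85.5
```

```bash
python3 - <<'E'
from h import *
go([443,-221.5,200],20.3)
s=avg("scene",6);t=avg("top",6);np.savez("pics/avg1.npz",t=t,s=s)
im=np.zeros((540,780,3),np.uint8)
cv2.imwrite("pics/s4.png",up(s,245,160,65,45,12)[:,:,::-1])
cv2.imwrite("pics/t4.png",up(t,200,205,70,60,10)[:,:,::-1])
cv2.imwrite("pics/s5.png",cv2.resize(np.clip(s,0,255).astype(np.uint8)[120:290,170:370,::-1],(700,595)))
E
```

```text
t 8.47 tcp [ 439.5 -218.4  266.9] phi_y 20.12 z [ 1.e-04  1.e-04 -1.e+00] F [ 0.3  0.  -1.2] T [-0.05 -0.04 -0.01] w 85.5 j [-0.7   0.31  1.52  0.    1.31 -1.05]
tool delta mm [-4.1  2.2 66.9] rows@40: 1.7
turn rz share total -0.0014736984850088676 rows@7deg 0.025263402600152012
```

View pics/s4.png

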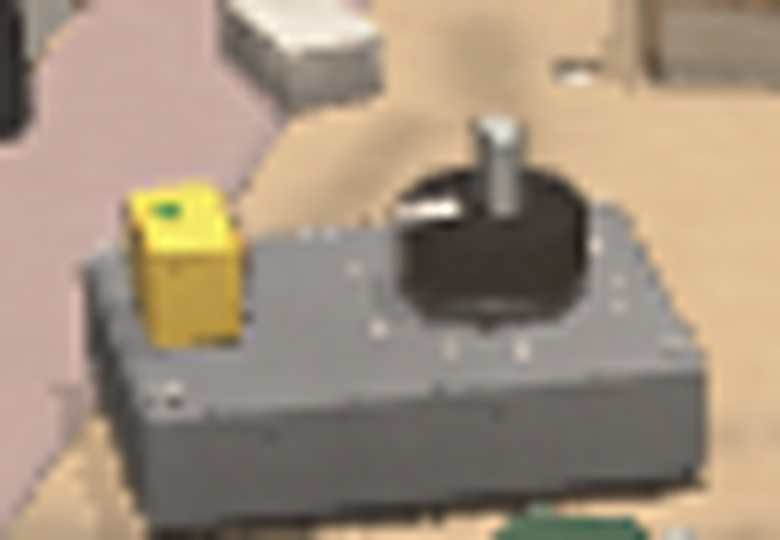

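View pics/t4.png

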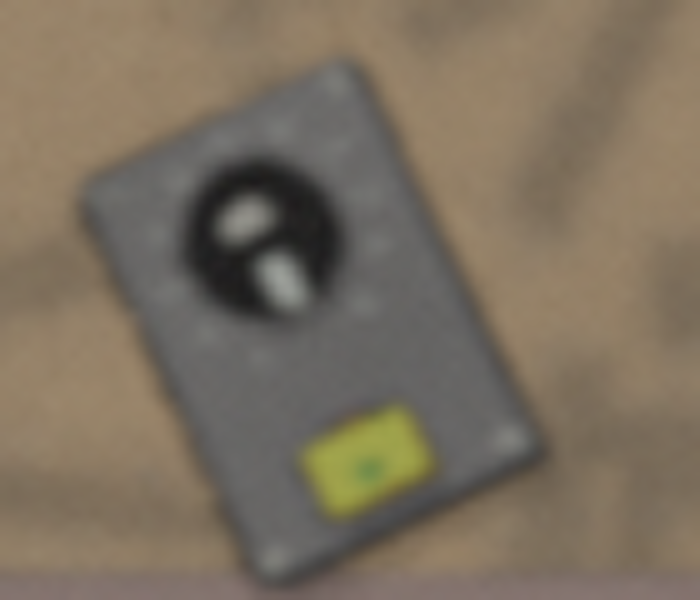

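View pics/s5.png

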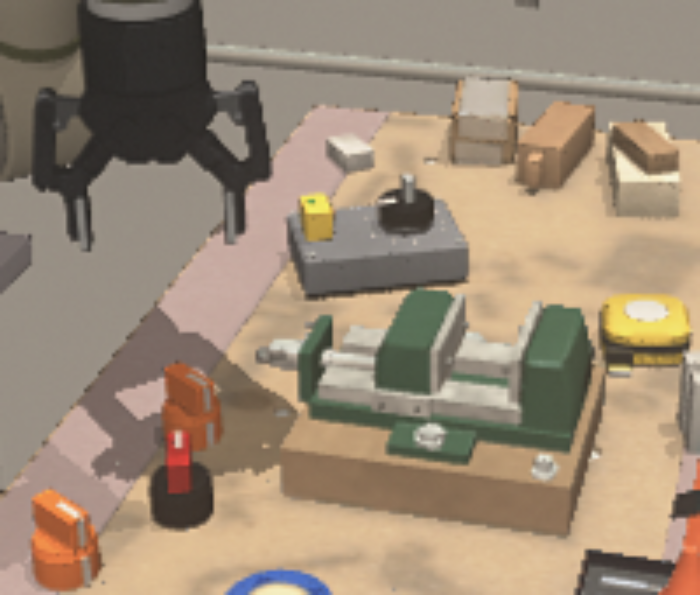

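```bash
python3 - <<'E'
from h import *
D=np.load("pics/avg1.npz");t,s=D['t'],D['s']
ang=lambda d:np.degrees(np.arctan2(d[1],d[0]))
for nm,im,(x,y,w,h),lo,cx in (("top",t,(200,205,70,58),95,(270,275)),("scene",s,(245,160,65,45),130,(430,208))):
    S=10 if nm=="top" else 12
    u=up(im,x,y,w,h,S);g=u.max(2);sat=cv2.cvtColor(u,cv2.COLOR_RGB2HSV)[...,1]
    for lo in (lo-10,lo,lo+20,lo+40):
        m=(g>lo).astype(np.uint8);roi=np.zeros_like(m)
        if nm=="top": cv2.circle(roi,(279,280),42,1,-1)
        else: cv2.rectangle(roi,(396,190),(468,225),1,-1)
        cs=big(m&roi,50)
        if not cs: continue
        c=cs[0];p=cen(c);P=ray(nm,pix(c[:,0],x,y,S),64)[:,:2]
        r=cv2.fitLine(P.astype(np.float32),cv2.DIST_L2,0,.01,.01).ravel()
        M=ray(nm,pix(p,x,y,S),64)[0][:2]
        print(nm,lo,p,cv2.contourArea(c),M.round(1),"axisline",ang(r[:2]),[ (round(ang(M-np.array(A)),1)) for A in([501,182.8],[501.9,182.3])])
# yellow / axis check per camera: sensor centre top at z=70
Y=cv2.cvtColor(up(s,245,160,65,45,12),cv2.COLOR_RGB2HSV)
print("scene yel top corners centre",ray("scene",pix([[127,193],[211,183],[242,240],[141,252]],245,160,12),70).round(1))
print("scene box top corners",ray("scene",pix([[148,420],[703,368],[90,262],[610,205]],245,160,12),40).round(1))
E
```

```text
top 85 [284.6181362  283.89512545] 2325.0 [485.6 174.4] axisline 36.511578 [np.float64(-151.4), np.float64(-154.2)]
top 95 [283.79511509 282.65269724] 1897.0 [486.  174.7] axisline 35.87169 [np.float64(-151.6), np.float64(-154.4)]
top 115 [283.17037637 281.64656684] 1235.5 [486.3 174.9] axisline 35.488956 [np.float64(-151.7), np.float64(-154.6)]
top 135 [282.61187564 280.89959225] 654.0 [486.6 175.1] axisline 34.048634 [np.float64(-151.9), np.float64(-154.8)]
scene 120 [425.14489082 208.76233563] 1381.5 [485.5 178.3] axisline -62.875755 [np.float64(-163.9), np.float64(-166.3)]
scene 130 [424.98177496 208.75818806] 1262.0 [485.5 178.3] axisline -58.77488 [np.float64(-163.9), np.float64(-166.4)]
scene 150 [425.32250123 208.90825538] 1015.5 [485.6 178.2] axisline -33.952293 [np.float64(-163.5), np.float64(-166.0)]
scene 170 [426.8943662 209.3162612] 781.0 [486.  178.1] axisline 28.112497 [np.float64(-162.6), np.float64(-165.2)]
scene yel top corners centre [[412.6 156.7  70. ]
 [431.7 167.7  70. ]
 [449.  136.9  70. ]
 [426.5 124.1  70. ]]
scene box top corners [[437.2  92.3  40. ]
 [564.2 153.5  40. ]
 [395.8 175.1  40. ]
 [519.4 242.1  40. ]]
```

```bash
python3 - <<'E'
from h import *
for A in([501,182.8],[501.9,182.3]):
  for a in(-148,-153,-158,-163):
    d=np.array([np.cos(np.radians(a)),np.sin(np.radians(a))]);n=np.array([-d[1],d[0]])
    P=[[*(np.array(A)+d*r+n*o),64] for r in(8.5,25) for o in(-4,4)]
    print(A,a,((proj("scene",P)-[245,160]+.5)*12-.5).round(0).tolist(),((proj("top",P)-[200,205]+.5)*10-.5).round(0).tolist())
p=np.load("pics/avg1.npz")['s'];print(p[173:182,276:290].mean(2).astype(int))
E
```

```text
[501, 182.8] -148 [[452.0, 206.0], [461.0, 218.0], [390.0, 214.0], [399.0, 227.0]] [[262.0, 265.0], [284.0, 251.0], [289.0, 309.0], [311.0, 296.0]]
[501, 182.8] -153 [[452.0, 204.0], [459.0, 217.0], [389.0, 211.0], [396.0, 224.0]] [[259.0, 265.0], [282.0, 253.0], [282.0, 312.0], [305.0, 300.0]]
[501, 182.8] -158 [[453.0, 203.0], [457.0, 216.0], [389.0, 207.0], [393.0, 220.0]] [[257.0, 265.0], [280.0, 255.0], [275.0, 313.0], [299.0, 304.0]]
[501, 182.8] -163 [[454.0, 202.0], [456.0, 215.0], [390.0, 203.0], [391.0, 217.0]] [[254.0, 265.0], [279.0, 257.0], [268.0, 315.0], [293.0, 307.0]]
[501.9, 182.3] -148 [[455.0, 207.0], [464.0, 220.0], [393.0, 215.0], [402.0, 228.0]] [[264.0, 262.0], [285.0, 248.0], [290.0, 306.0], [312.0, 293.0]]
[501.9, 182.3] -153 [[455.0, 206.0], [462.0, 219.0], [392.0, 212.0], [399.0, 225.0]] [[261.0, 262.0], [284.0, 251.0], [284.0, 309.0], [307.0, 297.0]]
[501.9, 182.3] -158 [[456.0, 204.0], [460.0, 217.0], [392.0, 208.0], [396.0, 221.0]] [[258.0, 262.0], [282.0, 253.0], [277.0, 311.0], [301.0, 301.0]]
[501.9, 182.3] -163 [[457.0, 203.0], [458.0, 216.0], [393.0, 204.0], [394.0, 218.0]] [[256.0, 262.0], [280.0, 254.0], [270.0, 312.0], [295.0, 304.0]]
[[164 163 169 178 176 178 176 171 132  91 136 124 119 159]
 [160 168 177 178 145 111  79  51  66  85 138 128  79  70]
 [162 171 172 115  53  44  56  52  68  87 139 130  79  56]
 [170 176 109  81 100 104 129  68  64  85 141 130  83  58]
 [180 145 188 195 240 245 247 111  50  64 136 127  75  58]
 [174 141 131 115  88  64  50  53  55  62  65  56  55  58]
 [149 131  83  48  50  53  54  57  57  58  58  57  58  59]
 [149 132  86  52  50  52  54  56  56  58  58  56  56  56]
 [149 133  91  53  51  53  53  52  53  53  52  53  53  52]]
```

```bash
python3 - <<'E'
from h import *
for n in("top","scene"):
    d=np.load(f"pics/{n}0.npz")['d'];c=arm.camera_params(n)
    v,u=np.mgrid[:420,:560];P=np.stack([(u-c['cx'])/c['fx']*d,(v-c['cy'])/c['fy']*d,d],-1).reshape(-1,3)
    X=(P-c['t'])@c['R'];X=X[d.ravel()>0]
    m=(np.abs(X[:,0]-443)<95)&(X[:,1]>-300)&(X[:,1]<-110)&(X[:,2]>25)&(np.hypot(X[:,0]-443,X[:,1]+221.5)>30)&(X[:,2]<200)
    Q=X[m];a=np.radians(20.3);L=(Q[:,:2]-[443,-221.5])@np.array([[np.cos(a),-np.sin(a)],[np.sin(a),np.cos(a)]])
    o=np.argsort(np.hypot(*L.T))[:25];print(n,np.c_[Q[o],L[o]].round(0).astype(int).tolist())
E
```

```text
top [[506, -190, 44, 70, 8], [505, -186, 47, 71, 11], [481, -160, 99, 57, 45], [509, -190, 46, 73, 7], [506, -184, 43, 72, 14], [478, -157, 97, 56, 48], [484, -160, 100, 60, 44], [509, -187, 42, 74, 9], [506, -181, 42, 73, 16], [424, -149, 28, 8, 75], [481, -156, 101, 58, 48], [488, -160, 97, 63, 42], [509, -184, 44, 75, 13], [513, -191, 40, 76, 5], [479, -154, 94, 57, 51], [402, -286, 25, -61, -46], [421, -148, 28, 5, 76], [506, -177, 45, 74, 20], [484, -156, 101, 61, 47], [405, -288, 27, -59, -50], [429, -146, 54, 13, 76], [513, -187, 41, 77, 8], [418, -148, 31, 2, 78], [509, -181, 42, 76, 15], [426, -145, 54, 10, 77]]
scene [[507, -192, 29, 71, 5], [507, -191, 31, 71, 7], [508, -191, 41, 71, 6], [486, -164, 98, 60, 39], [506, -188, 33, 71, 9], [507, -190, 42, 71, 8], [506, -187, 35, 71, 10], [507, -188, 44, 71, 9], [482, -161, 99, 58, 43], [481, -159, 95, 58, 45], [424, -151, 26, 7, 73], [485, -161, 94, 60, 42], [509, -190, 28, 73, 6], [422, -151, 26, 4, 73], [510, -190, 32, 73, 6], [509, -189, 34, 73, 7], [510, -189, 40, 74, 7], [481, -158, 91, 57, 47], [509, -188, 36, 73, 9], [488, -162, 101, 63, 40], [509, -188, 42, 74, 9], [422, -150, 28, 5, 74], [426, -149, 28, 10, 74], [481, -158, 100, 58, 47], [427, -149, 37, 10, 74]]
```

{"api": "step_arm", "payload": {
  "series": [
    [[0.06,-0.042,0.023,0,0,0,0],[0.06,0,0,0.2,0,0,0],[0.06,0,0,0.3,0,0,0],[0.06,0,0,0.3,0,0,0],[0.06,0,0,0.3,0,0,0],[0.06,0,0,0.3,0,0,0],[0.06,0,0,0.1,0,0,0],[0.06,0,0,0,0,0,0]]
  ]
}}

```text
t: 9.73
tcp_pos: [443.0, -220.7, 114.0]
orientation: [-0.002, 0.574, 0.819, 0.0]
ft_force: [0.2, -0.3, 0.1]
width: 45.1
```

```bash
python3 - <<'E'
from h import *
go([443.2,-221.6,104],20.3)
s,_=arm.read_camera("scene")
cv2.imwrite("pics/s6.png",up(s,195,190,65,85,7)[:,:,::-1])
E
```

```text
t 9.73 tcp [ 443.  -220.7  114. ] phi_y 19.96 z [-0.0038  0.0032 -1.    ] F [ 0.2 -0.3  0.1] T [ 0.02 -0.01  0.02] w 45.1 j [-0.7   0.52  1.71  0.    0.91 -1.05]
tool delta mm [-1.  -0.1 10. ] rows@40: 0.3
turn rz share total -0.0028024167570781817 rows@7deg 0.04804143012134026
```

View pics/s6.png

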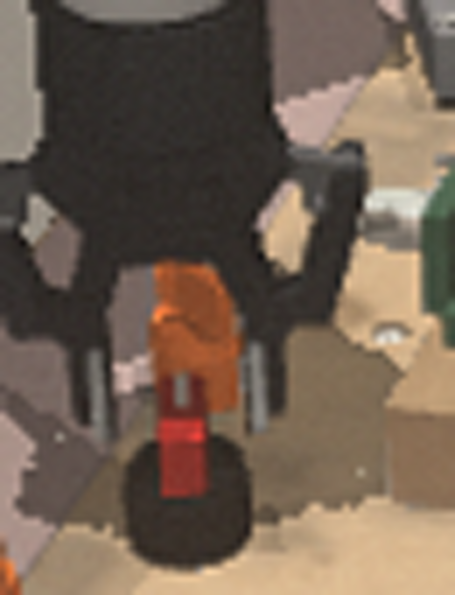

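{"api": "step_arm", "payload": {
  "series": [
    [[0.06,-0.01,0,0.06,0,0,-0.002],[0.06,0,0,0.04,0,0,0],[-1,0,0,0,0,0,0],[-1,0,0,0,0,0,0],[-1,0,0,0,0,0,0],[-1,0,0,0,0,0,0],[-1,0,0,0,0,0,0],[-1,0,0,0,0,0,0]]
  ],
  "grip_force": 60
}}

```text
t: 10.45
tcp_pos: [444.0, -222.1, 106.9]
orientation: [0.0, 0.572, 0.82, -0.0]
ft_force: [-1.4, -0.2, 5.9]
width: 14.5
```

```bash
python3 - <<'E'
from h import *
st()
s,_=arm.read_camera("scene")
cv2.imwrite("pics/s7.png",up(s,195,190,65,85,7)[:,:,::-1])
E
```

```text
t 10.45 tcp [ 444.  -222.1  106.9] phi_y 20.22 z [ 7.e-04 -7.e-04 -1.e+00] F [-1.4 -0.2  5.9] T [0.07 0.18 0.01] w 14.5 j [-0.7   0.53  1.71 -0.    0.89 -1.06]
```

View pics/s7.png

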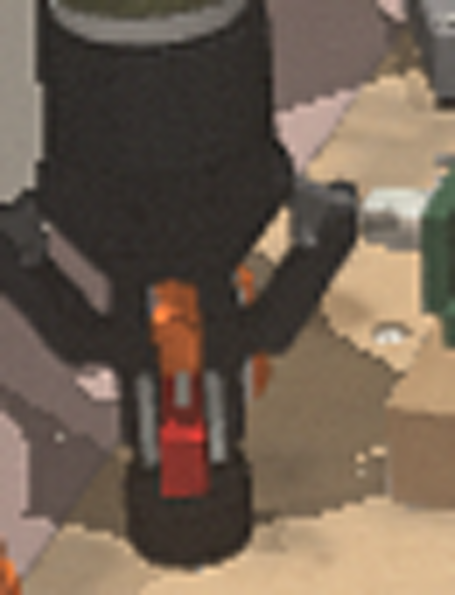

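{"api": "step_arm", "payload": {
  "series": [
    [[-1,0,0,-0.1,0,0,0],[-1,0,0,-0.3,0,0,0],[-1,0,0,-0.4,0,0,0],[-1,0,0,-0.4,0,0,0],[-1,0,0,-0.4,0,0,0],[-1,0,0,-0.3,0,0,0],[-1,0,0,0,0,0,0]]
  ]
}}

```text
t: 11.08
tcp_pos: [444.8, -222.6, 302.4]
orientation: [0.006, 0.572, 0.82, -0.001]
ft_force: [1.1, -0.4, 0.2]
width: 14.4
```

```bash
python3 - <<'E'
from h import *
go([502.5,182.6,297],116.9)
E
```

```text
t 11.08 tcp [ 444.8 -222.6  302.4] phi_y 20.24 z [ 0.0086 -0.0072 -0.9999] F [ 1.1 -0.4  0.2] T [-0.06 -0.01 -0.03] w 14.4 j [-0.7   0.29  1.45  0.    1.4  -1.06]
tool delta mm [360.3 194.2   3. ] rows@40: 9.0
turn rz share total -0.8055137551847779 rows@7deg 13.80880723173905
```

{"api": "step_arm", "payload": {
  "series": [
    [[-1,0.35,0.19,0,0,0,0],[-1,0.35,0.19,0,0,0,0],[-1,0.35,0.19,0,0,0,0],[-1,0.35,0.19,0,0,0,0],[-1,0.35,0.19,0,0,0,0],[-1,0.35,0.19,0,0,0,0],[-1,0.35,0.19,0,0,0,0],[-1,0.35,0.19,0,0,0,0],[-1,0.35,0.19,0,0,0,0],[-1,0.35,0.19,0,0,0,0]]
  ]
}}

```text
t: 11.92
tcp_pos: [500.9, 174.3, 295.8]
orientation: [-0.0, 0.572, 0.82, -0.0]
ft_force: [0.2, -0.4, -0.1]
width: 14.6
```

{"api": "step_arm", "payload": {
  "series": [
    [[-1,0,0,0,0,0,-0.055],[-1,0,0,0,0,0,-0.055],[-1,0,0,0,0,0,-0.055],[-1,0,0,0,0,0,-0.055],[-1,0,0,0,0,0,-0.055],[-1,0,0,0,0,0,-0.055],[-1,0,0,0,0,0,-0.055],[-1,0,0,0,0,0,-0.055],[-1,0,0,0,0,0,-0.055],[-1,0,0,0,0,0,-0.055]]
  ]
}}

```text
t: 12.75
tcp_pos: [501.0, 172.2, 295.7]
orientation: [-0.001, 0.03, 1.0, -0.0]
ft_force: [0.2, -0.4, -0.5]
width: 14.5
```

{"api": "step_arm", "payload": {
  "series": [
    [[-1,0,0,0,0,0,-0.055],[-1,0,0,0,0,0,-0.055],[-1,0,0,0,0,0,-0.055],[-1,0,0,0,0,0,-0.055],[-1,0,0,0,0,0,-0.035],[-1,0,0,0,0,0,0],[-1,0,0,0,0,0,0]]
  ]
}}

```text
t: 13.33
tcp_pos: [501.1, 172.2, 295.9]
orientation: [-0.0, -0.231, 0.973, 0.0]
ft_force: [-0.3, -0.5, -0.5]
width: 14.7
```

```bash
python3 - <<'E'
from h import *
go([502.5,182.6,205],116.9)
E
```

```text
t 13.33 tcp [501.1 172.2 295.9] phi_y 116.68 z [-8.e-04 -0.e+00 -1.e+00] F [-0.3 -0.5 -0.5] T [-0.03  0.01  0.01] w 14.7 j [ 0.11  0.35  1.37  0.    1.42 -1.93]
tool delta mm [-6.   8.7 90.9] rows@40: 2.3
turn rz share total -0.0018377515109174662 rows@7deg 0.03150431161572799
```

{"api": "step_arm", "payload": {
  "series": [
    [[-1,-0.06,0.087,0.2,0,0,-0.002],[-1,0,0,0.3,0,0,0],[-1,0,0,0.3,0,0,0],[-1,0,0,0.14,0,0,0],[-1,0,0,0,0,0,0],[-1,0,0,0,0,0,0],[-1,0,0,0,0,0,0]]
  ]
}}

```text
t: 13.92
tcp_pos: [503.2, 182.7, 203.6]
orientation: [0.001, -0.233, 0.972, -0.0]
ft_force: [0.1, -0.1, -0.1]
width: 14.7
```

```bash
python3 - <<'E'
from h import *
go([502.5,182.6,202],116.9)
s=avg("scene",4);np.save("pics/s8.npy",s)
cv2.imwrite("pics/s8.png",up(s,245,140,65,65,9)[:,:,::-1])
E
```

```text
t 13.92 tcp [503.2 182.7 203.6] phi_y 117.00 z [ 2.1e-03  3.0e-04 -1.0e+00] F [ 0.1 -0.1 -0.1] T [ 0.04 -0.03  0.04] w 14.7 j [ 0.13  0.45  1.5   0.    1.19 -1.92]
tool delta mm [0.6 0.2 1.6] rows@40: 0.0
turn rz share total 0.0008214336609351373 rows@7deg 0.014081719901745211
```

View pics/s8.png

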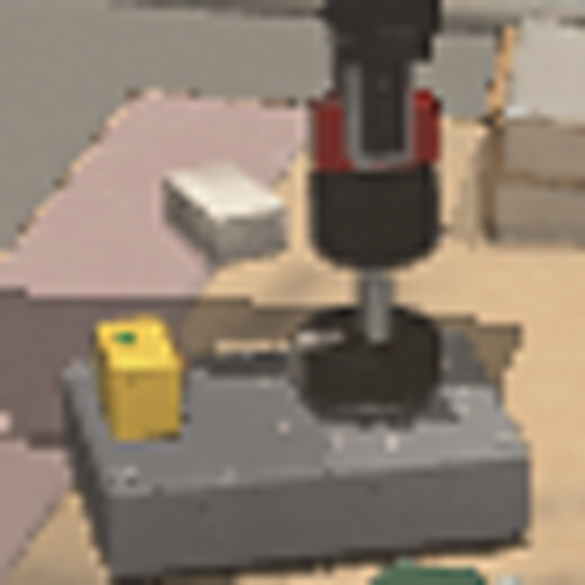

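```bash
python3 - <<'E'
from h import *
s=np.load("pics/s8.npy");g=s.mean(2)
s0=np.load("pics/avg0.npz")['s'].mean(2)
def edges(g,r,c0,c1):
    row=g[r,c0:c1].astype(float);f=np.interp(np.arange(c0,c1,.02),np.arange(c0,c1),row)
    th=(row.min()+np.percentile(row,85))/2
    i=np.where(f<th)[0];return c0+i[0]*.02,c0+i[-1]*.02,th
print(g[160:167,272:302].astype(int))
for r in range(160,168):print("skirt",r,edges(g,r,270,304))
for r in range(176,185):print("collar",r,edges(g,r,270,304),edges(s0,r,270,304))
A=[501.9,182.3]
print(proj("scene",[[*A,64],[*A,56],[*A,100],[*A,108]]))
E
```

```text
[[216 199 177 158 177 181 187  91  44  46  48  50  49  46  45  45  46  46
   47  47  42  85 177 180 153 149 111 103 116 121]
 [220 220 210 196 183 179 183  91  46  46  50  50  48  49  47  49  47  49
   48  47  44  68 176 181 155 152 113 101 128 135]
 [227 224 224 227 192 182 187 106  50  45  50  49  48  48  48  46  49  47
   47  46  41  67 175 177 153 148 115 102 128 133]
 [216 195 181 155 147 180 189 107  49  47  47  47  47  47  47  46  47  45
   46  45  42  67 175 156 149 151 114  99 128 135]
 [129 131 121 120 152 182 187 107  50  47  47  47  46  46  46  47  47  47
   47  47  43  67 171 156 152 152 110  84 124 131]
 [125 121 121 118 139 179 187 112  51  46  47  48  47  47  45  48  48  47
   47  46  43  58 110 142 150 148 117  75 107 119]
 [122 123 118 114 129 181 188 114  51  44  48  48  48  47  47  47  47  46
   47  46  41  82 162 159 154 147 146  95 110 133]]
skirt 160 (np.float64(278.8), np.float64(299.66), np.float64(112.22708396911621))
skirt 161 (np.float64(278.68), np.float64(299.7), np.float64(120.98125190734864))
skirt 162 (np.float64(278.68), np.float64(303.98), np.float6
[... 1220 characters left out ...]
np.float64(293.6), np.float64(70.22499942779541)) (np.float64(277.42), np.float64(293.52), np.float64(96.87638626098634))
collar 182 (np.float64(277.1), np.float64(293.8), np.float64(88.38333396911621)) (np.float64(277.54), np.float64(293.48), np.float64(97.85555114746094))
collar 183 (np.float64(277.56), np.float64(293.2), np.float64(98.75416679382325)) (np.float64(277.56), np.float64(293.18), np.float64(99.30694274902345))
collar 184 (np.float64(277.72), np.float64(293.86), np.float64(99.40833168029785)) (np.float64(277.6), np.float64(293.06), np.float64(101.16388740539551))
[[285.45163721 176.95251272]
 [285.45870836 179.30728814]
 [285.41936993 166.20712995]
 [285.41209841 163.78562885]]
```

```bash
python3 - <<'E'
from h import *
st()
s=avg("scene",2);g=s.mean(2);print(g[161:165,276:297].astype(int).tolist())
E
```

```text
t 14.12 tcp [502.9 182.7 203.4] phi_y 117.04 z [ 2.e-03  3.e-04 -1.e+00] F [-0.4  0.2 -0.5] T [-0.    0.    0.02] w 14.8 j [ 0.13  0.45  1.5   0.    1.19 -1.92]
[[183, 179, 182, 93, 47, 47, 49, 50, 49, 48, 49, 46, 49, 48, 48, 43, 40, 94, 177, 181, 155], [193, 183, 187, 96, 46, 46, 49, 53, 49, 50, 47, 51, 48, 49, 48, 48, 42, 94, 177, 178, 153], [146, 180, 190, 97, 45, 47, 48, 48, 48, 46, 47, 46, 46, 47, 47, 45, 40, 94, 177, 156, 151], [153, 181, 187, 103, 48, 44, 47, 46, 45, 48, 47, 47, 49, 45, 48, 49, 44, 90, 170, 157, 153]]
```

{"api": "step_arm", "payload": {
  "series": [
    [[-1,0.014,0,0,0,0,0],[-1,0,0,0.04,0,0,0],[-1,0,0,0.04,0,0,0],[-1,0,0,0.02,0,0,0],[-1,0,0,0.01,0,0,0],[-1,0,0,0.01,0,0,0],[-1,0,0,0,0,0,0]]
  ],
  "grip_force": 80
}}

```text
t: 14.8
tcp_pos: [501.3, 182.0, 190.2]
orientation: [-0.0, -0.234, 0.972, 0.0]
ft_force: [-0.6, 0.1, 0.6]
width: 14.0
```

```bash
python3 - <<'E'
from h import *
st()
s=avg("scene",3);g=s.mean(2);print(g[163:172,276:297].astype(int).tolist());st()
cv2.imwrite("pics/s9.png",up(s,245,140,65,65,9)[:,:,::-1])
E
```

```text
t 14.80 tcp [501.3 182.  190.2] phi_y 117.06 z [-4.e-04 -0.e+00 -1.e+00] F [-0.6  0.1  0.6] T [-0.04 -0.01 -0.09] w 14.0 j [ 0.13  0.46  1.52  0.    1.16 -1.92]
[[145, 182, 150, 68, 54, 51, 49, 48, 42, 43, 42, 43, 41, 43, 44, 43, 56, 176, 180, 154, 149], [153, 185, 151, 64, 44, 46, 49, 50, 46, 46, 45, 45, 46, 47, 49, 46, 36, 168, 177, 155, 152], [139, 185, 150, 63, 45, 49, 50, 50, 49, 49, 47, 48, 49, 48, 46, 45, 37, 130, 115, 140, 150], [129, 184, 152, 66, 42, 50, 47, 47, 49, 49, 48, 48, 48, 49, 46, 44, 36, 207, 176, 156, 153], [117, 181, 158, 68, 41, 45, 47, 47, 47, 48, 46, 49, 46, 48, 48, 42, 36, 178, 183, 181, 182], [181, 186, 157, 68, 42, 47, 48, 47, 47, 46, 47, 46, 47, 45, 46, 46, 35, 179, 184, 182, 183], [176, 174, 154, 66, 43, 46, 48, 47, 45, 47, 47, 48, 47, 47, 48, 44, 33, 176, 183, 181, 182], [169, 164, 147, 63, 44, 46, 48, 48, 47, 47, 47, 48, 48, 47, 47, 44, 36, 179, 183, 181, 182], [162, 159, 145, 70, 43, 44, 49, 47, 47, 48, 47, 47, 47, 47, 44, 40, 70, 174, 181, 181, 181]]
t 14.95 tcp [501.4 182.  190.5] phi_y 117.06 z [ 2.e-04  1.e-04 -1.e+00] F [-0.4  0.4 -0.2] T [ 0.05  0.05 -0.02] w 14.2 j [ 0.13  0.46  1.52  0.    1.16 -1.92]
```

View pics/s9.png

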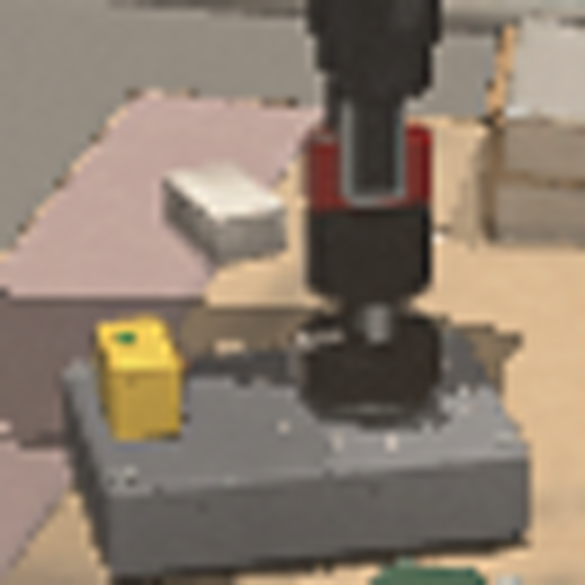

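{"api": "step_arm", "payload": {
  "series": [
    [[-1,0,0,0.02,0,0,0],[-1,0,0,0.02,0,0,0],[-1,0,0,0.02,0,0,0],[-1,0,0,0,0,0,0]]
  ]
}}

```text
t: 15.28
tcp_pos: [501.2, 182.0, 183.9]
orientation: [-0.0, -0.234, 0.972, 0.0]
ft_force: [-0.2, 0.5, -1.0]
width: 13.7
```

```bash
python3 - <<'E'
from h import *
st()
E
```

```text
t 15.28 tcp [501.2 182.  183.9] phi_y 117.06 z [-8.e-04 -1.e-04 -1.e+00] F [-0.2  0.5 -1. ] T [0.04 0.02 0.01] w 13.7 j [ 0.13  0.47  1.53 -0.    1.14 -1.92]
```

{"api": "step_arm", "payload": {
  "series": [
    [[-1,0,0,0.03,0,0,0],[-1,0,0,0.03,0,0,0],[-1,0,0,0.03,0,0,0],[-1,0,0,0.02,0,0,0],[-1,0,0,0,0,0,0],[-1,0,0,0,0,0,0]]
  ]
}}

```text
t: 15.78
tcp_pos: [501.4, 182.0, 173.3]
orientation: [-0.0, -0.234, 0.972, 0.0]
ft_force: [-0.2, -1.2, 0.0]
width: 14.3
```

{"api": "step_arm", "payload": {
  "series": [
    [[-1,0,0,0.02,0,0,0],[-1,0,0,0.02,0,0,0],[-1,0,0,0,0,0,0],[-1,0,0,0,0,0,0]]
  ]
}}

```text
t: 16.12
tcp_pos: [501.5, 182.0, 169.8]
orientation: [0.0, -0.234, 0.972, -0.0]
ft_force: [0.1, 0.7, 4.9]
width: 14.0
```

```bash
python3 - <<'E'
from h import *
st()
E
```

```text
t 16.12 tcp [501.5 182.  169.8] phi_y 117.06 z [ 8.e-04  2.e-04 -1.e+00] F [0.1 0.7 4.9] T [ 0.06  0.09 -0.02] w 14.0 j [ 0.13  0.49  1.55  0.    1.11 -1.92]
```

{"api": "step_arm", "payload": {
  "series": [
    [[-1,0,0,0.02,0,0,0],[-1,0,0,0.02,0,0,0],[-1,0,0,0.01,0,0,0],[-1,0,0,0,0,0,0],[-1,0,0,0,0,0,0]]
  ]
}}

```text
t: 16.53
tcp_pos: [501.6, 182.1, 165.3]
orientation: [0.001, -0.234, 0.972, -0.0]
ft_force: [-2.4, -0.5, 9.7]
width: 13.9
```

{"api": "step_arm", "payload": {
  "series": [
    [[-1,0,0,0.02,0,0,0],[-1,0,0,0.01,0,0,0],[-1,0,0,0,0,0,0],[-1,0,0,0,0,0,0]]
  ]
}}

```text
t: 16.87
tcp_pos: [501.7, 182.1, 164.7]
orientation: [0.002, -0.234, 0.972, -0.0]
ft_force: [-7.3, -2.0, 31.2]
width: 13.7
```

```bash
python3 - <<'E'
from h import *
st()
E
```

```text
t 16.87 tcp [501.7 182.1 164.7] phi_y 117.08 z [ 3.9e-03  4.0e-04 -1.0e+00] F [-7.3 -2.  31.2] T [-0.24  1.66  0.02] w 13.7 j [ 0.13  0.5   1.55 -0.    1.09 -1.92]
```

{"api": "step_arm", "payload": {
  "series": [
    [[-1,0,0,-0.01,0,0,0],[-1,0,0,0,0,0,0],[-1,0,0,0,0,0,0],[-1,0,0,0,0,0,0]]
  ]
}}

```text
t: 17.2
tcp_pos: [501.7, 182.1, 164.8]
orientation: [0.002, -0.234, 0.972, -0.0]
ft_force: [-5.9, -0.9, 22.9]
width: 13.8
```

```bash
python3 - <<'E'
from h import *
st()
s=avg("scene",6);np.save("pics/s10.npy",s);st()
print(s.mean(2)[172:186,274:297].astype(int))
cv2.imwrite("pics/s10.png",up(s,245,150,65,50,12)[:,:,::-1])
t=avg("top",3);cv2.imwrite("pics/t10.png",up(t,180,185,100,80,7)[:,:,::-1])
E
```

```text
t 17.20 tcp [501.7 182.1 164.8] phi_y 117.07 z [ 3.e-03  3.e-04 -1.e+00] F [-5.9 -0.9 22.9] T [-0.13  1.12 -0.03] w 13.8 j [ 0.13  0.5   1.55 -0.    1.09 -1.92]
t 17.50 tcp [501.7 182.1 164.8] phi_y 117.07 z [ 3.e-03  3.e-04 -1.e+00] F [-5.6 -0.8 22.4] T [-0.13  1.17 -0.01] w 14.0 j [ 0.13  0.5   1.55 -0.    1.09 -1.92]
[[169 160 157 157 150  66  43  48  50  52  46  47  46  47  47  47  48  46
   36 176 182 181 182]
 [164 161 159 163 137  69  47  49  51  50  49  48  48  48  49  48  47  46
   35 178 184 182 184]
 [155 153 152 162 138  73  46  46  50  50  48  49  47  48  48  48  48  46
   35 177 184 184 184]
 [ 90  90  91  97 101  65  46  48  48  47  47  48  47  47  45  48  48  45
   38 173 181 183 180]
 [ 95  95 100 105 105  66  47  47  48  49  47  47  47  47  48  48  48  45
   41 101 107 106 101]
 [ 99  99 105 107 105  67  48  47  48  48  48  47  47  47  47  47  48  47
   43  85 101  95  91]
 [ 98  84  97  82  63  65  49  47  49  48  48  47  48  48  48  47  47  48
   45  60  89  91  87]
 [ 72  71  72  80 113  87  51  47  47  47  49  48  46  49  47  48  47  48
   46  44  93  91  90]
 [ 74  74  72  83 119  75  48  47  48  47  48  47  48  48  48  47  48  46
   47  44 112  95  91]
 [ 73  72  73  83  79  51  49  50  51  49  47  47  48  47  47  47  47  49
   48  43  89  91  90]
 [ 88  75  71  78  75  49  44  48  48  50  52  49  49  48  47  47  48  48
   46  44  87  90  91]
 [127  86  80  85  79  50  46  46  48  48  50  48  48  47  47  48  49  46
   45  43  97  90 107]
 [124 124 126 128  74  47  44  48  48  48  48  48  47  48  48  47  47  46
   45  71 147 105 147]
 [122 122 123 125  86  65  50  47  46  46  48  47  46  46  47  47  46  48
   59 142 152 149 169]]
```

View pics/s10.png

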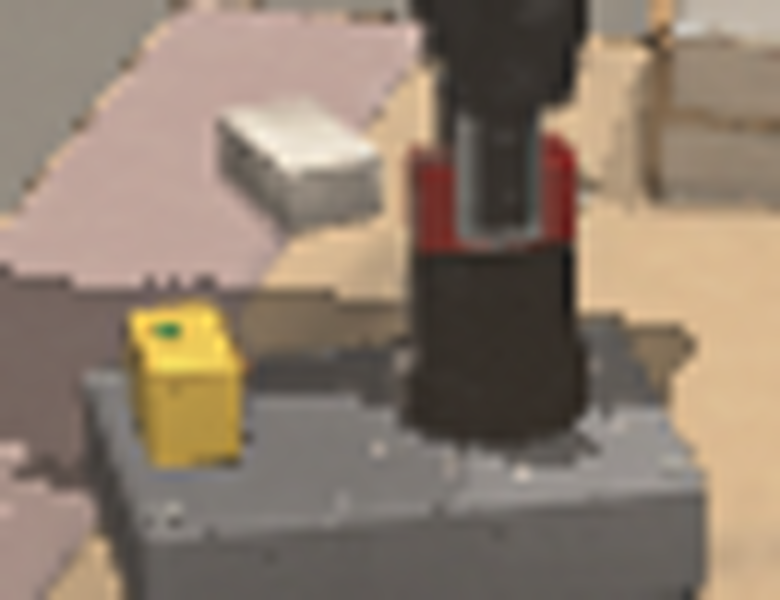

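View pics/t10.png

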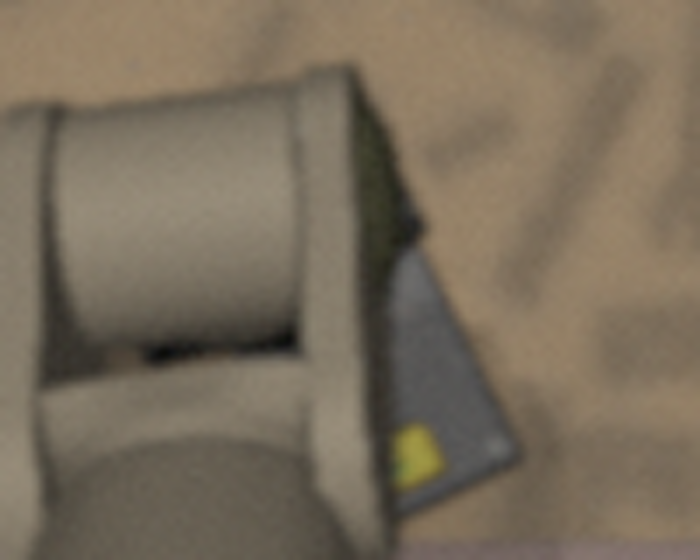

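```bash
python3 - <<'E'
from h import *
st();print(arm.close_job());st()
E
```

```text
t 17.65 tcp [501.7 182.1 164.8] phi_y 117.07 z [ 3.e-03  3.e-04 -1.e+00] F [-5.7 -0.4 23.1] T [-0.07  1.12  0.03] w 14.3 j [ 0.13  0.5   1.55 -0.    1.09 -1.92]
the job is handed in; nothing more can be done
None
the job is handed in; nothing more can be done
```

I turned the collar about 51° clockwise to face the sensor, then picked up the red-and-black knob and turned it to match. I pushed it home on the D-shaft, pressed the spindle to its bottom stop and handed in at 17.7 s, still holding the knob.

**Collar:** after the turn, the overhead view put the mark at -151.5° to -154.5°, against a sensor direction of -153.1°. The side camera could only say about -151° ±4° from the slope of the mark. The angle from the mark's centre in that view read -163° to -166°, which I discounted because that camera is too coarse in depth.

**Knob:** it slid onto the shaft with almost no side force. Its underside came to about 58 mm above the table, which is where it should be when fully home and pressed.

**Press:** the spindle stopped hard after about 6 mm. The push briefly reached 31 N, so I eased off and handed in at a steady 23 N downward. The twist about the spindle was close to zero.

**Last check:** the pressed knob hid most of the mark, leaving only a sliver at the collar's edge. The final mark angle therefore rests on the earlier measurement and the near-zero twist. I did not touch the other objects on the table, but I took no final picture of them.

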